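# Lay the doming block down against the bench stop

### The job

Three steel blocks stand on edge on the dark wooden board. Tip the doming block, the one with the round hollows in one face, over onto its back so that the hollows face up, and push it along the board until its edge sits flush against the metal stop bar. Only push it with the fingers, never pick it up, and leave the other two blocks standing and everything else where it is.

Things in the scene. Friction and masses are not known exactly. Their poses are not given: they have to be found in the camera images.
- doming_block: Doming block: loose steel, 60 x 60 x 24 mm, 0.6 kg, eight round hollows (8 to 18 mm) in one large face. Stands on edge on the board, hollows away from robot and stop bar, up to 17 deg askew. Origin: block centre (30 mm over the board standing, 12 lying). x: out of the hollowed face; y: along it, level; z: up as it stands. Pushed some 25 mm near its top towards -x, it falls flat by itself.
- board: Dark wooden bench board lying on the table, fixed: 240 mm (x) x 360 mm (y), 12 mm thick. Origin: centre of its underside, on the table. A metal stop bar, 20 mm wide and 14 mm high above the board, runs along its whole robot-side (-x) edge. +x: from the stop bar across the board, away from the robot; y along the stop bar; z up.
- stop_face (a point): Point on the stop bar's inner face (the one that the block must sit against), at the middle of its length and at the height of the board's top; the face is flat, runs along the board's y axis and looks along the board's +x. Axes as the board's.
- plain_block: Plain steel bench block, same outside size, weight and axes as the doming block (origin at its centre, z up) but both large faces smooth; stands on edge on the board about 115 or 230 mm to one side of the doming block. Leave it standing.
- grooved_block: Grooved steel swage block, same outside size, weight and axes (origin at its centre, z up), but with straight upright grooves in the face away from the robot; stands on edge on the board in line with the others. The three may stand in any order. Leave it standing.
- mallet: Hammer, 240 mm long, lying on the table at the robot's right of the board; origin under it, on the table. Not to be moved.
- jar: Jar, 64 mm across and 85 mm high, on the table at the left of the board; origin under its centre. Not to be moved.
- bowl: White ceramic bowl, 100 mm across and 40 mm high, on the table at the left of the board; origin under its centre. Not to be moved.
- wrench: Wrench, 160 mm long, lying flat on the table just beyond the board; origin under it. Not to be moved.
- mandrel: Steel ring mandrel: cone 150 mm high on a 60 mm round foot, standing on the table at the right of the board; origin under its centre. Not to be moved.
Mind the look-alikes: they are no part of the job. What is shaped like the grooved_block but green, red or turquoise is not meant.

How it is judged:
At the end, for the whole second after the job is handed in: The doming block lies flat on the board, hollows up (within 0.08 rad), at rest, one edge against the stop bar (its centre at most 34.5 mm from the bar's face, so a gap of at most 4.5 mm at the middle) and square to it within 0.08 rad; the other two blocks still stand (angle between doming_block's own x axis and vertical below 0.08 rad and height (world z) of doming_block between 0.02 and 0.028 m and x of doming_block in the frame of stop_face between 0.026 and 0.0345 m and y of doming_block in the frame of stop_face between -0.155 and 0.155 m and (angle between the y axis of doming_block and the y axis of board, either way round below 0.08 rad or angle between the y axis of doming_block and the x axis of board, either way round below 0.08 rad) and linear speed of doming_block below 0.01 m/s and angular speed of doming_block below 0.1 rad/s and angle between each of plain_block, grooved_block's own z axis and vertical below 0.1 rad); the robot touches nothing.
It fails at once if the doming block is lifted off the board (height (world z) of doming_block above 0.056 m or (angle between doming_block's own x axis and vertical below 0.35 rad and height (world z) of doming_block above 0.044 m)).
It fails at once if the plain block is tipped over, or shifted by more than 20 mm (distance of plain_block from where it was at the start of the episode above 0.02 m or angle between plain_block's own z axis and vertical above 0.3 rad).
It fails at once if the grooved block is tipped over, or shifted by more than 20 mm (distance of grooved_block from where it was at the start of the episode above 0.02 m or angle between grooved_block's own z axis and vertical above 0.3 rad).
It fails at once if the hammer, jar, bowl, wrench or mandrel is shifted by more than 20 mm or knocked over (distance of any of mallet, jar, bowl, wrench, mandrel from where it was at the start of the episode above 0.02 m or angle between any of jar, bowl, mandrel's own z axis and vertical above 0.3 rad).
It also fails if it takes over 42 s, if anything falls off the work surface, if the arm or the gripper's body presses on something with over 40 N, if the wrist force passes 120 N, or if a joint passes its speed limit or range.

### The arm

A 7-joint arm with a two-finger parallel gripper is mounted at the origin on the work surface. World frame = base frame: x ahead of the robot, y to its left, z up, the work surface at z = 0. Lengths are in m, angles in rad, forces in N, time in s.
With the tool pointing down it reaches from about 0.4 to 0.875 m from the base axis. Payload 19.3 kg.
Tool frame: the origin (TCP) lies midway between the tips of the shut fingers; the grasp point (between the pads) lies 19 mm behind it (hold_point_z is the distance from the TCP to the grasp point, in m); z points along the fingers, y is the line along which they close (so a half turn about z gives the same grasp; the last joint's range is limited). The gripper opens to 85 mm and grips with 20 to 120 N. Pads are 22 mm wide; open, the fingers measure 114 mm over their backs; the gripper's body (76 mm by 85 mm) begins 54 mm behind the grasp point. The pads swing forward as they close: fully open they stand 13 mm farther back than shut.
Start: joints at [-1.308, 0.521, -0.036, 1.599, 0.021, 1.021, -0.113], TCP at [0.204, 0.591, 0.2] pointing down, gripper open.
Joint ranges: [-2.91, 2.91], [-0.3, 2.13], [-1.5, 1.42], [0.17, 2.43], [-1.26, 4.41], [0.16, 1.93], [-2.52, 2.52]. Speed limits (rad/s): [1.89, 1.89, 2.39, 2.39, 3.01, 3.01, 3.01].

### API

Orientations are given as a rotation vector (axis times angle).
In Python, from cell import * gives the robot as it stands.
- The arm moves only by the tool jog_arm, never from a script. Its argument "moves" is a list of rows, each an object with "delta_rot": the turn, a rotation vector about the tool's x, y, z each as a share of 90 degrees, from -1 to 1, a list of three; "travel": the shift along the tool's x, y, z each as a share of 100 mm, from -1 to 1, a list of three; "hand": the closure, from 0 (fully open) to 1 (shut). A call has 1 to 5 rows; each row is the pose to reach, as a shift and turn from the pose commanded when the call began, along the tool's axes at that moment; what a row does not reach only later rows make up. A row lasts 1/8 s, in which the tool goes at most 62.5 mm and 10.7 degrees, less where a joint would pass 70% of its speed; a pose out of reach is approached as far as the arm can. A call with a number of a shift or a turn outside -1 to 1 is refused whole. A call with a gripper value outside its range is refused whole. The fingers move at their own pace and stop on an object; "grip_force" is the grip in N (left out, the last holds). Time passes only in rows, so rows that repeat a pose let the fingers close. It gives the time, the measured TCP pose, the force, the opening and the grip force at its end, in the units of the state.
- read_state(): the state, without advancing time (a new reading comes with each control period).
- capture(name): name is "scene" or "side" or "wrist"; returns a dict with "image" (420x560x3 uint8, red, green, blue), "vertical_fov" (degrees; the focal length in pixels is half the picture's height over the tangent of half this angle, whatever the lens; pixels are square), "cx", "cy" (the principal point, pixels), "distortion" ([k1, k2, p1, p2, k3] as OpenCV has them; the pictures are not rectified), "position" and "rotation" of the camera in the world. Camera axes: x right, y up, looking along -z (the intrinsics and any distortion apply to the point x, -y, -z); pixel columns grow to the right and rows downward; lengths in m; the calibration is good to about 2 mm. A picture is of the moment at which its call begins. There is no depth.
- sign_off(): hands the job in; it is judged then, once.
The state is a dict: "t": time; "q": joint angles; "qvel": joint speeds; "effort": joint torques, N m; "tcp_pos": TCP position; "orientation": TCP orientation; "wrist_force": force on the tool from outside, world axes, zero at the start; "torque": the same for the moment, N m; "finger_gap": finger opening in m; "grip_force": force on a finger pad.
Only numpy, scipy, OpenCV 4.12 (cv2) and the standard library are available. Lean on these libraries where they do the work, as an engineer would, in place of code of your own. Each camera call takes 0.05 s, during which the arm holds its last target. There are 200 camera calls.

## Working session

There is one attempt and no reset: what is moved stays moved. The work goes in short steps, Python scripts to look and compute and a tool call to move; the robot and the scene stay as the last step left them, time stands still between calls to the robot, and variables do not carry over. Pictures are saved under pics/ and viewed, at most 10 in all, crops included, and the job is handed in when it is done.

Besides the shell and the picture viewer there is one more tool, called after ">>>" as a command line: name --argument value ..., lists and objects as JSON in quotes. jog_arm: Moves the arm, as the interface text tells. Its arguments: {"type":"object","properties":{"moves":{"type":"array","items":{"type":"object","properties":{"delta_rot":{"type":"array","items":{"type":"number","minimum":-1,"maximum":1}},"travel":{"type":"array","items":{"type":"number","minimum":-1,"maximum":1}},"hand":{"type":"number"}}}},"grip_force":{"type":"number"}},"required":["moves"]}

```bash
mkdir -p pics
cat > h.py <<'E'
from cell import *
import numpy as np, cv2
from scipy.spatial.transform import Rotation as R
def K(c):
    h=c["image"].shape[0]; f=h/2/np.tan(np.radians(c["vertical_fov"])/2)
    return np.array([[f,0,c["cx"]],[0,f,c["cy"]],[0,0,1.]])
def rot(c):
    r=np.array(c["rotation"],float)
    return r if r.shape==(3,3) else (R.from_rotvec(r).as_matrix() if r.size==3 else R.from_quat(r).as_matrix())
def rays(c,px):
    u=cv2.undistortPoints(np.array(px,float).reshape(-1,1,2),K(c),np.array(c["distortion"],float)).reshape(-1,2)
    d=np.c_[u[:,0],-u[:,1],-np.ones(len(u))]
    return np.array(c["position"],float), d@rot(c).T
def onplane(c,px,z):
    p,d=rays(c,px); return p+d*((z-p[2])/d[:,2])[:,None]
def save(im,n,s=1):
    cv2.imwrite("pics/"+n,cv2.resize(im[:,:,::-1],None,fx=s,fy=s,interpolation=cv2.INTER_CUBIC))
E
python3 - <<'E'
from h import *
import pickle
d={}
for n in("scene","side"):
    c=capture(n); d[n]=c; print(n,c["position"],c["rotation"],c["vertical_fov"])
    save(c["image"],n+"0.png",1.4)
pickle.dump(d,open("c0.pkl","wb"))
s=read_state();print(s)
E
```

```text
scene [ 1.7355898  -0.59893549  1.06993832] [0.80548006 0.48429883 1.01940195] 43.26264654435398
side [ 0.15473643 -0.59371752  0.95345065] [ 0.65947157 -0.22443309 -0.62675309] 52.48728111303558
{'t': 0.1, 'q': array([-1.30815911,  0.52194847, -0.03631579,  1.59990463,  0.02115267,
        1.0210788 , -0.11281528]), 'qvel': array([ 0.00025301, -0.00043058,  0.00032663, -0.00119156, -0.00067997,
       -0.00016377,  0.00093358]), 'effort': array([ 4.24837592e-03, -9.28484774e+01,  1.98420413e+00, -3.70535338e+01,
        1.81205606e-02,  5.41875503e-03,  9.37291043e-05]), 'tcp_pos': array([0.20412906, 0.59040511, 0.19970372]), 'orientation': array([-5.20484133e-01, -3.09804622e+00,  1.48918160e-03]), 'wrist_force': array([ 0.98339808, -0.24890013,  0.53142655]), 'torque': array([-0.02363725,  0.06297318,  0.00456565]), 'grip_force': 0.0, 'finger_gap': 0.08559585207581874}
```

View pics/scene0.png

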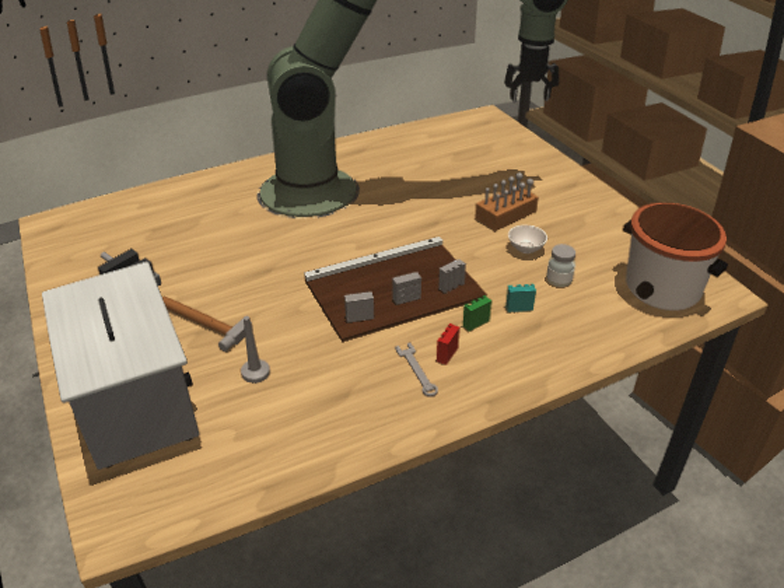

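View pics/side0.png

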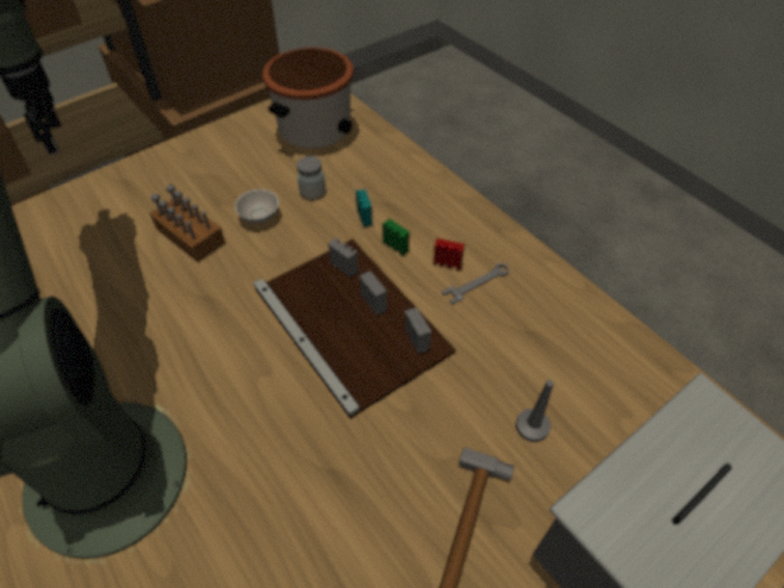

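The images show three candidates on the board: scene (359,307), (407,288) and (452,276), in 1.4x pixels. The look-alikes off the board are red (448,343), green (477,313) and turquoise (520,298). The middle one looks hollowed, so I'll check it in close crops.

Run:
```python
from h import *
import pickle
d=pickle.load(open("c0.pkl","rb"))
save(d["scene"]["image"][165:245,215:348],"sc.png",6)
save(d["side"]["image"][165:297,178:328],"sd.png",4.5)
```

```text
(no output)
```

View pics/sc.png

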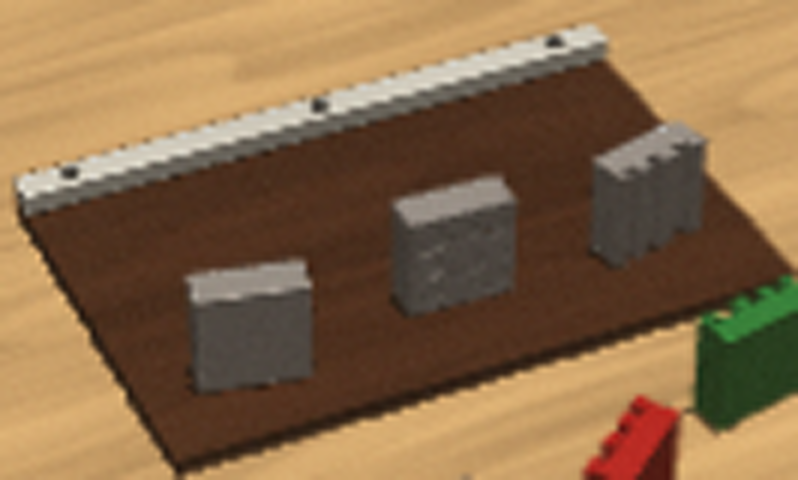

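View pics/sd.png

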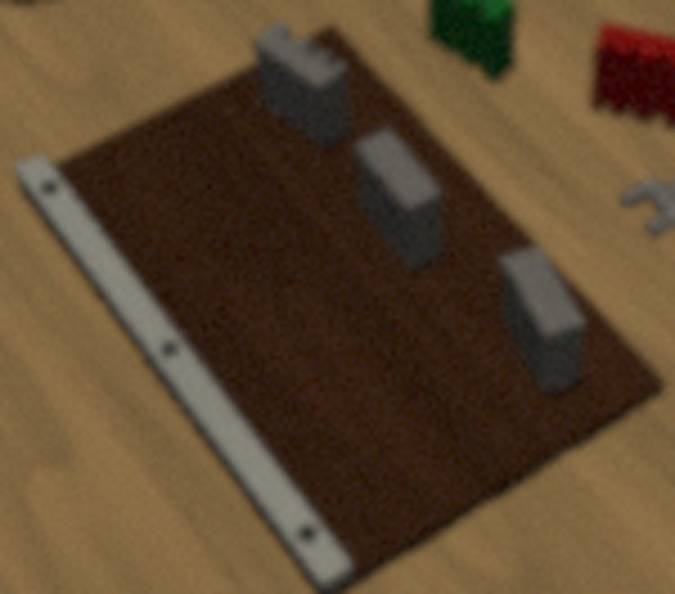

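The middle block, scene crop (455,250), has the round hollows, so it is the doming block. Plain is at (250,340), and grooved, with its upright grooves, is at (650,200).

Run:
```python
from h import *
import pickle
d=pickle.load(open("c0.pkl","rb"))
sc=lambda p:(np.array(p)+.5)/6-.5+[215,165]
sd=lambda p:(np.array(p)+.5)/4.5-.5+[178,165]
np.set_printoptions(precision=4,suppress=True)
def go(n,f,D):
    for k,(p,z) in D.items():
        P=onplane(d[n],f(p),z); e=P-np.roll(P,-1,0)
        print(n,k,P[:,:2].tolist().__str__() if 0 else P[:,:2].round(4).tolist(),"mean",P.mean(0)[:2],"len",np.linalg.norm(e,axis=1),"ang",np.degrees(np.arctan2(-e[:,1],-e[:,0])))
go("scene",sc,{"mid":([(394,200),(500,178),(516,203),(407,226)],.072),"plain":([(188,275),(304,261),(312,288),(193,305)],.072),
"groove":([(595,158),(670,123),(705,140),(612,181)],.072),"barinner":([(24,198),(607,44)],.026),"barback":([(17,180),(595,27)],.026),"boardfar":([(182,470),(795,270)],.012)})
go("side",sd,{"mid":([(357,148),(385,130),(440,188),(402,208)],.072),"plain":([(500,258),(538,246),(584,318),(543,335)],.072),
"groove":([(257,45),(278,27),(348,70),(325,85)],.072),"barinner":([(353,566),(45,155)],.026),"boardfar":([(660,385),(330,28)],.012)})
s=read_state(); print(R.from_rotvec(s["orientation"]).as_matrix())
```

```text
scene mid [[0.5587, -0.0131], [0.5668, 0.045], [0.5896, 0.0422], [0.5815, -0.0171]] mean [0.5741 0.0142] len [0.0587 0.023  0.0598 0.0231] ang [ 82.0769  -6.9924 -97.8433 170.1681]
scene plain [[0.5675, -0.1338], [0.5837, -0.0767], [0.6053, -0.0825], [0.5906, -0.1412]] mean [ 0.5868 -0.1086] len [0.0593 0.0223 0.0605 0.0243] ang [  74.1368  -15.0141 -104.0091  162.1515]
scene groove [[0.5739, 0.0981], [0.5645, 0.1498], [0.5863, 0.1586], [0.5956, 0.0961]] mean [0.5801 0.1257] len [0.0525 0.0235 0.0632 0.0218] ang [100.2986  22.0663 -81.555  174.648 ]
scene barinner [[0.4113, -0.1652], [0.4263, 0.1915]] mean [0.4188 0.0132] len [0.357 0.357] ang [ 87.5935 -92.4065]
scene barback [[0.3942, -0.1626], [0.4078, 0.194]] mean [0.401  0.0157] len [0.3569 0.3569] ang [ 87.8206 -92.1794]
scene boardfar [[0.6384, -0.1712], [0.6408, 0.1863]] mean [0.6396 0.0075] len [0.3576 0.3576] ang [ 89.6143 -90.3857]
side mid [[0.5601, 0.0427], [0.582, 0.0441], [0.5812, -0.0127], [0.5543, -0.0112]] mean [0.5694 0.0157] len [0.0219 0.0568 0.027  0.0543] ang [  3.6554 -90.8054 176.9704  83.838 ]
side plain [[0.5774, -0.0754], [0.6002, -0.0819], [0.5888, -0.1375], [0.5632, -0.1325]] mean [ 0.5824 -0.1068] len [0.0238 0.0568 0.0261 0.0589] ang [ -15.8731 -101.6248  169.0458   76.0413]
side groove [[0.5594, 0.1512], [0.5788, 0.1563], [0.5928, 0.0985], [0.5741, 0.0968]] mean [0.5763 0.1257] len [0.02   0.0594 0.0188 0.0563] ang [  14.6474  -76.3928 -174.8383  105.1308]
side barinner [[0.4078, -0.1644], [0.4201, 0.1918]] mean [0.4139 0.0137] len [0.3565 0.3565] ang [ 88.0223 -91.9777]
side boardfar [[0.6231, -0.1706], [0.6353, 0.1849]] mean [0.6292 0.0072] len [0.3558 0.3558] ang [ 88.0303 -91.9697]
[[-0.9451  0.3268 -0.0003]
 [ 0.3268  0.9451 -0.0009]
 [-0.     -0.001  -1.    ]]
```

>>> jog_arm --moves '[{"travel": [-0.3, -0.3, 0], "delta_rot": [0, 0, -0.06], "hand": 0.65}, {"travel": [-0.6, -0.6, 0], "delta_rot": [0, 0, -0.12], "hand": 0.65}, {"travel": [-0.9, -0.9, 0], "delta_rot": [0, 0, -0.19], "hand": 0.65}, {"travel": [-1, -1, 0], "delta_rot": [0, 0, -0.19], "hand": 0.65}, {"travel": [-1, -1, 0], "delta_rot": [0, 0, -0.19], "hand": 0.65}]'

```text
t: 0.72
tcp_pos: [0.2664, 0.4633, 0.2003]
orientation: [0.058, 3.141, 0.0]
wrist_force: [0.6, 0.5, -0.1]
finger_gap: 0.0301
grip_force: 0.0
```

>>> jog_arm --moves '[{"travel": [-0.2, -0.4, 0], "hand": 0.65}, {"travel": [-0.5, -0.7, 0], "hand": 0.65}, {"travel": [-0.7, -1, 0], "hand": 0.65}, {"travel": [-0.7, -1, 0], "hand": 0.65}]'

```text
invalid input
```

>>> jog_arm --moves '[{"travel": [-0.2, -0.4, 0], "delta_rot": [0, 0, 0], "hand": 0.65}, {"travel": [-0.5, -0.7, 0], "delta_rot": [0, 0, 0], "hand": 0.65}, {"travel": [-0.7, -1, 0], "delta_rot": [0, 0, 0], "hand": 0.65}, {"travel": [-0.7, -1, 0], "delta_rot": [0, 0, 0], "hand": 0.65}]'

```text
t: 1.23
tcp_pos: [0.3335, 0.3606, 0.2002]
orientation: [0.059, 3.141, -0.0]
wrist_force: [-1.4, 0.8, -1.0]
finger_gap: 0.0298
grip_force: 0.0
```

>>> jog_arm --moves '[{"travel": [-0.2, -0.4, 0], "delta_rot": [0, 0, 0], "hand": 0.65}, {"travel": [-0.5, -0.7, 0], "delta_rot": [0, 0, 0], "hand": 0.65}, {"travel": [-0.8, -1, 0], "delta_rot": [0, 0, 0], "hand": 0.65}, {"travel": [-0.8, -1, 0], "delta_rot": [0, 0, 0], "hand": 0.65}]'

```text
t: 1.72
tcp_pos: [0.4104, 0.2581, 0.2001]
orientation: [0.058, 3.141, -0.0]
wrist_force: [-0.5, 0.6, -0.4]
finger_gap: 0.0299
grip_force: 0.0
```

>>> jog_arm --moves '[{"travel": [-0.2, -0.4, 0], "delta_rot": [0, 0, 0], "hand": 0.65}, {"travel": [-0.5, -0.7, 0], "delta_rot": [0, 0, 0], "hand": 0.65}, {"travel": [-0.8, -1, 0], "delta_rot": [0, 0, 0], "hand": 0.65}, {"travel": [-0.8, -1, 0], "delta_rot": [0, 0, 0], "hand": 0.65}]'

```text
t: 2.22
tcp_pos: [0.4869, 0.1556, 0.1999]
orientation: [0.057, 3.141, -0.0]
wrist_force: [-0.2, 0.6, 0.2]
finger_gap: 0.03
grip_force: 0.0
```

>>> jog_arm --moves '[{"travel": [-0.3, -0.4, 0], "delta_rot": [0, 0, 0], "hand": 0.65}, {"travel": [-0.6, -0.7, 0], "delta_rot": [0, 0, 0], "hand": 0.65}, {"travel": [-1, -1, 0], "delta_rot": [0, 0, 0], "hand": 0.65}, {"travel": [-1, -1, 0], "delta_rot": [0, 0, 0], "hand": 0.65}]'

```text
t: 2.72
tcp_pos: [0.5838, 0.0524, 0.1995]
orientation: [0.056, 3.141, -0.001]
wrist_force: [-0.9, 0.5, -1.2]
finger_gap: 0.0299
grip_force: 0.0
```

>>> jog_arm --moves '[{"travel": [-0.3, -0.2, 0], "delta_rot": [0, 0, 0], "hand": 0.65}, {"travel": [-0.52, -0.37, 0], "delta_rot": [0, 0, 0], "hand": 0.65}, {"travel": [-0.52, -0.37, 0.3], "delta_rot": [0, 0, 0], "hand": 0.65}, {"travel": [-0.52, -0.37, 0.7], "delta_rot": [0, 0, 0], "hand": 0.65}, {"travel": [-0.52, -0.37, 1], "delta_rot": [0, 0, 0], "hand": 0.65}]'

```text
t: 3.35
tcp_pos: [0.6321, 0.0171, 0.0984]
orientation: [-0.05, -3.14, -0.002]
wrist_force: [0.8, 0.3, 0.2]
finger_gap: 0.03
grip_force: 0.0
```

>>> jog_arm --moves '[{"travel": [0, 0, 0.25], "delta_rot": [0, 0, 0], "hand": 0.65}, {"travel": [0, 0, 0.45], "delta_rot": [0, 0, 0], "hand": 0.65}, {"travel": [0, 0, 0.45], "delta_rot": [0, 0, 0], "hand": 0.65}]'

```text
t: 3.72
tcp_pos: [0.6319, 0.0152, 0.0539]
orientation: [-0.052, -3.139, -0.0]
wrist_force: [0.5, -0.1, -0.1]
finger_gap: 0.0302
grip_force: 0.0
```

Run:
```python
from h import *
c=capture("side"); a=capture("scene")
A=cv2.resize(c["image"][150:300,178:328],(400,400)); B=cv2.resize(a["image"][130:260,215:345],(400,400))
save(np.hstack([A,B]),"p1.png",1); print(read_state()["tcp_pos"])
```

```text
[0.63311946 0.01439388 0.05581492]
```

View pics/p1.png

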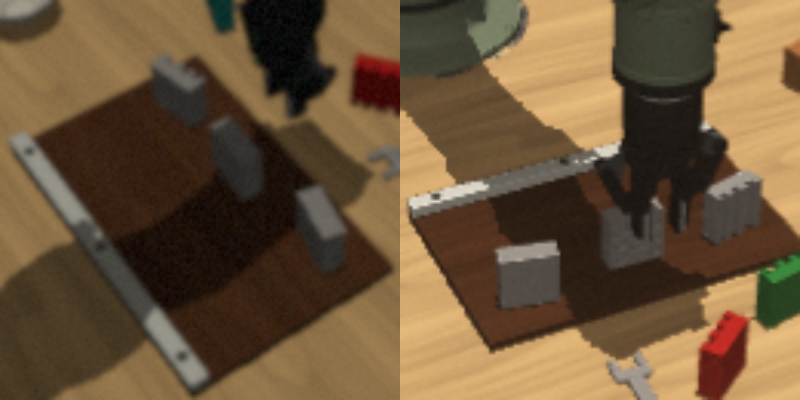

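The picture shows the fingers behind the hollowed face at about (660,215), clear of the neighbours. Both neighbours still stand, at (528,273) and (733,207). Now I'll push slowly near the top.

>>> jog_arm --moves '[{"travel": [0.15, 0, 0], "delta_rot": [0, 0, 0], "hand": 0.65}, {"travel": [0.25, 0, 0], "delta_rot": [0, 0, 0], "hand": 0.65}, {"travel": [0.32, 0, 0], "delta_rot": [0, 0, 0], "hand": 0.65}, {"travel": [0.37, 0, 0], "delta_rot": [0, 0, 0], "hand": 0.65}, {"travel": [0.42, 0, 0], "delta_rot": [0, 0, 0], "hand": 0.65}]'

```text
t: 4.45
tcp_pos: [0.5907, 0.0151, 0.0553]
orientation: [0.054, 3.141, -0.0]
wrist_force: [0.6, -0.1, -0.8]
finger_gap: 0.0298
grip_force: 0.0
```

>>> jog_arm --moves '[{"travel": [0.05, 0, 0], "delta_rot": [0, 0, 0], "hand": 0.65}, {"travel": [0.1, 0, 0], "delta_rot": [0, 0, 0], "hand": 0.65}, {"travel": [0.15, 0, 0], "delta_rot": [0, 0, 0], "hand": 0.65}, {"travel": [0.2, 0, 0], "delta_rot": [0, 0, 0], "hand": 0.65}, {"travel": [0.25, 0, 0], "delta_rot": [0, 0, 0], "hand": 0.65}]'

```text
t: 5.08
tcp_pos: [0.5655, 0.016, 0.0552]
orientation: [-0.054, -3.141, 0.0]
wrist_force: [0.5, -0.2, 0.6]
finger_gap: 0.0299
grip_force: 0.0
```

Run:
```python
from h import *
c=capture("side"); a=capture("scene")
A=cv2.resize(c["image"][150:300,178:328],(400,400)); B=cv2.resize(a["image"][130:260,215:345],(400,400))
save(np.hstack([A,B]),"p2.png",1); print(read_state()["tcp_pos"])
```

```text
[0.56530004 0.01592427 0.05522519]
```

View pics/p2.png

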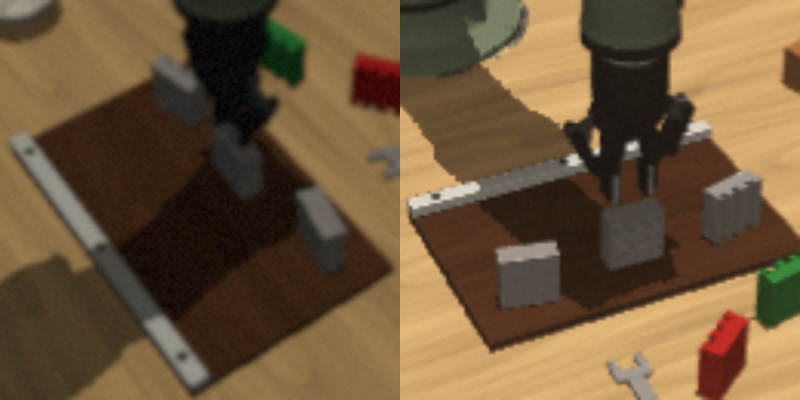

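Run:
```python
from h import *
c=capture("side"); a=capture("scene")
A=cv2.resize(c["image"][180:240,240:300],(400,400),interpolation=cv2.INTER_CUBIC); B=cv2.resize(a["image"][165:225,265:325],(400,400),interpolation=cv2.INTER_CUBIC)
save(cv2.convertScaleAbs(np.hstack([A,B]),alpha=1.8),"p3.png",1); print(read_state()["tcp_pos"],read_state()["wrist_force"])
```

```text
[0.56592541 0.01596037 0.05527843] [ 0.04288136 -0.53618473 -0.06002322]
```

View pics/p3.png

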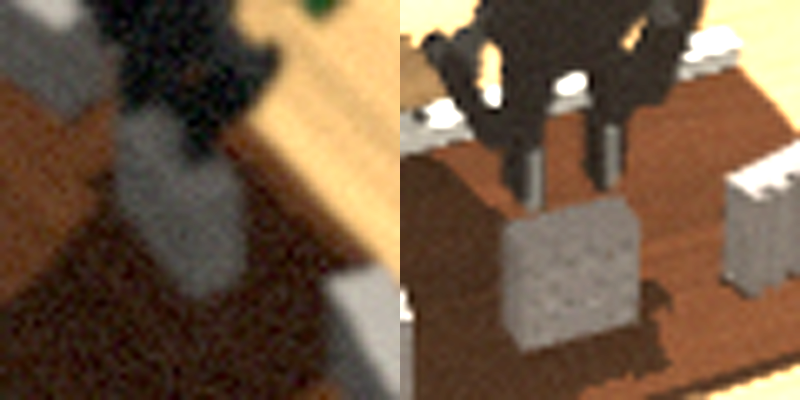

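Run:
```python
from h import *
a=capture("scene"); c=capture("side")
for cam,px in((a,[(285.3,196.2),(296.2,193.3)]),(c,[(240+200/6.667,180+160/6.667)])):
    p,d=rays(cam,px)
    for e in d:
        for x in(.555,.566,.577):print((p+e*(x-p[0])/e[0]).round(4),end=' ')
        print()
# block top corners in current view p3
B=lambda q:(np.array(q,float)-[400,0])/6.667+[265,165]
print(onplane(a,B([(508,228),(628,200),(640,222),(520,245)]),.072).round(4))
```

```text
[0.555  0.0064 0.0695] [0.566  0.0008 0.0789] [ 0.577  -0.0049  0.0882] 
[0.555  0.0452 0.0678] [0.566  0.0392 0.0772] [0.577  0.0332 0.0865] 
[ 0.555  -0.0252  0.1133] [ 0.566  -0.0096  0.0902] [0.577  0.006  0.0671] 
[[ 0.5659 -0.0135  0.072 ]
 [ 0.5721  0.0467  0.072 ]
 [ 0.5897  0.0436  0.072 ]
 [ 0.58   -0.0143  0.072 ]]
```

The block is still upright and unmoved. The fingers passed just above it, with tips triangulated at z of about 0.08, higher than the TCP reading. I'll back off and come in lower.

>>> jog_arm --moves '[{"travel": [-0.3, 0, 0], "delta_rot": [0, 0, 0], "hand": 0.65}, {"travel": [-0.65, 0, 0], "delta_rot": [0, 0, 0], "hand": 0.65}, {"travel": [-0.7, 0, 0], "delta_rot": [0, 0, 0], "hand": 0.65}, {"travel": [-0.7, 0, 0.15], "delta_rot": [0, 0, 0], "hand": 0.65}, {"travel": [-0.7, 0, 0.15], "delta_rot": [0, 0, 0], "hand": 0.65}]'

```text
t: 6.0
tcp_pos: [0.634, 0.0136, 0.0386]
orientation: [-0.054, -3.138, 0.0]
wrist_force: [0.1, -0.0, 0.2]
finger_gap: 0.0301
grip_force: 0.0
```

>>> jog_arm --moves '[{"travel": [0.2, 0, 0], "delta_rot": [0, 0, 0], "hand": 0.65}, {"travel": [0.28, 0, 0], "delta_rot": [0, 0, 0], "hand": 0.65}, {"travel": [0.33, 0, 0], "delta_rot": [0, 0, 0], "hand": 0.65}, {"travel": [0.37, 0, 0], "delta_rot": [0, 0, 0], "hand": 0.65}, {"travel": [0.42, 0, 0], "delta_rot": [0, 0, 0], "hand": 0.65}]'

```text
t: 6.62
tcp_pos: [0.5938, 0.015, 0.0402]
orientation: [0.054, 3.141, -0.0]
wrist_force: [-0.7, -0.5, 0.4]
finger_gap: 0.0299
grip_force: 0.0
```

Run:
```python
from h import *
c=capture("side"); a=capture("scene")
A=cv2.resize(c["image"][180:240,240:300],(400,400),interpolation=cv2.INTER_CUBIC); B=cv2.resize(a["image"][165:225,265:325],(400,400),interpolation=cv2.INTER_CUBIC)
save(cv2.convertScaleAbs(np.hstack([A,B]),alpha=1.8),"p4.png",1); print(read_state()["tcp_pos"],read_state()["wrist_force"])
```

```text
[0.59344112 0.01499858 0.04017876] [-1.16800744 -0.42085231 -0.15067683]
```

View pics/p4.png

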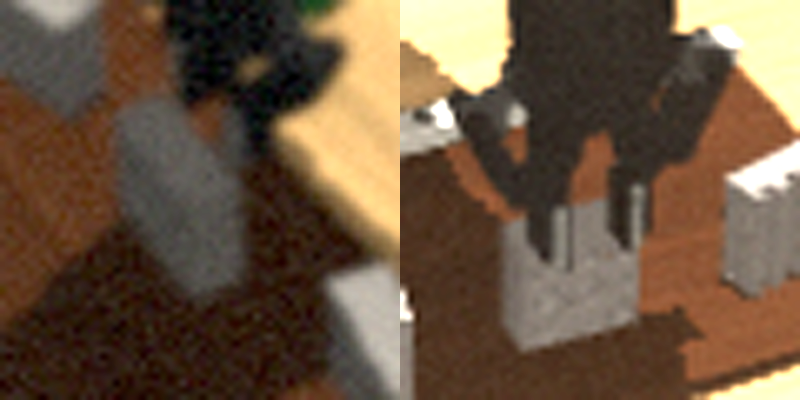

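Run:
```python
from h import *
a=capture("scene"); c=capture("side")
for cam,px in((a,[(265+160/6.667,165+268/6.667),(265+230/6.667,165+250/6.667)]),(c,[(240+255/6.667,180+155/6.667)])):
    p,d=rays(cam,px)
    for e in d:
        for x in(.59,.597,.604):print((p+e*(x-p[0])/e[0]).round(4),end=' ')
        print()
```

```text
[0.59   0.0014 0.0599] [ 0.597  -0.0022  0.066 ] [ 0.604  -0.0059  0.0722] 
[0.59   0.0384 0.0575] [0.597  0.0345 0.0637] [0.604  0.0306 0.0699] 
[ 0.59   -0.0138  0.0798] [ 0.597  -0.0044  0.0657] [0.604  0.0049 0.0516]
```

Now the fingertips, at (560,268) and (630,250), stand in front of the hollowed face. Triangulated tip height is about 0.064 (24 mm above the TCP reading), so they overlap the block's top. I'll push.

>>> jog_arm --moves '[{"travel": [0, -0.02, 0.04], "delta_rot": [0, 0, 0], "hand": 0.65}, {"travel": [0.05, -0.02, 0.04], "delta_rot": [0, 0, 0], "hand": 0.65}, {"travel": [0.1, -0.02, 0.04], "delta_rot": [0, 0, 0], "hand": 0.65}, {"travel": [0.14, -0.02, 0.04], "delta_rot": [0, 0, 0], "hand": 0.65}, {"travel": [0.18, -0.02, 0.04], "delta_rot": [0, 0, 0], "hand": 0.65}]'

```text
t: 7.45
tcp_pos: [0.5754, 0.0136, 0.0362]
orientation: [-0.054, -3.141, 0.0]
wrist_force: [0.6, 0.1, -0.5]
finger_gap: 0.0297
grip_force: 0.1
```

>>> jog_arm --moves '[{"travel": [0.05, 0, 0], "delta_rot": [0, 0, 0], "hand": 0.65}, {"travel": [0.09, 0, 0], "delta_rot": [0, 0, 0], "hand": 0.65}, {"travel": [0.13, 0, 0], "delta_rot": [0, 0, 0], "hand": 0.65}, {"travel": [0.17, 0, 0], "delta_rot": [0, 0, 0], "hand": 0.65}, {"travel": [0.2, 0, 0], "delta_rot": [0, 0, 0], "hand": 0.65}]'

```text
t: 8.07
tcp_pos: [0.5555, 0.0143, 0.0362]
orientation: [-0.054, -3.141, 0.0]
wrist_force: [0.5, 0.7, 0.2]
finger_gap: 0.0297
grip_force: 0.0
```

Run:
```python
from h import *
c=capture("side"); a=capture("scene")
A=cv2.resize(c["image"][165:255,215:305],(400,400),interpolation=cv2.INTER_CUBIC); B=cv2.resize(a["image"][155:235,255:335],(400,400),interpolation=cv2.INTER_CUBIC)
save(cv2.convertScaleAbs(np.hstack([A,B]),alpha=1.8),"p5.png",1); print(read_state()["tcp_pos"],read_state()["wrist_force"])
```

```text
[0.55547714 0.01425855 0.03620488] [ 0.61969342  0.50190115 -0.91459126]
```

View pics/p5.png

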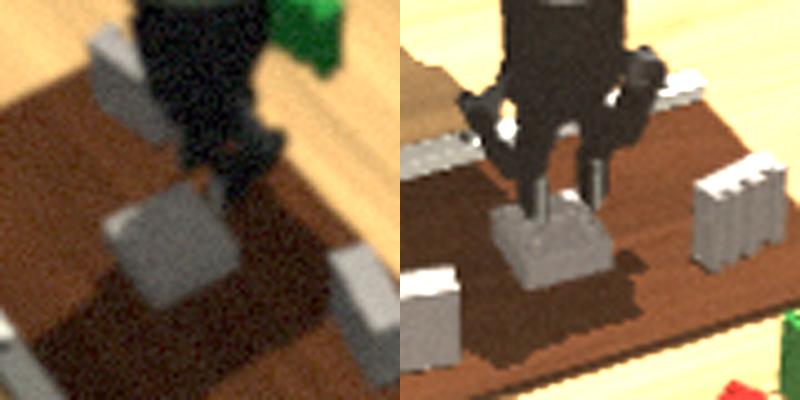

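The block now lies on its back with the hollows up, at (550,240) in the right half. The grooved block still stands at (740,210), and so does the plain one. Next I measure where the block lies.

Run:
```python
from h import *
a=capture("scene"); c=capture("side")
S=lambda q:(np.array(q,float)-[400,0])/5+[255,155]
D=lambda q:np.array(q,float)/4.444+[215,165]
print(onplane(a,S([(527,289),(612,267)]),.012).round(4))
print(onplane(a,S([(490,207),(520,262),(608,243)]),.036).round(4))
print(onplane(c,D([(103,228),(185,182),(238,243)]),.036).round(4), onplane(c,D([(160,307)]),.012).round(4))
```

```text
[[ 0.5583 -0.0127  0.012 ]
 [ 0.5628  0.0463  0.012 ]]
[[ 0.4983 -0.0093  0.036 ]
 [ 0.5587 -0.0177  0.036 ]
 [ 0.5666  0.041   0.036 ]]
[[ 0.4968  0.0448  0.036 ]
 [ 0.558   0.044   0.036 ]
 [ 0.5559 -0.0149  0.036 ]] [[ 0.4994 -0.0105  0.012 ]]
```

>>> jog_arm --moves '[{"travel": [-0.2, 0, 0], "delta_rot": [0, 0, 0], "hand": 0.65}, {"travel": [-0.45, 0, 0], "delta_rot": [0, 0, 0], "hand": 0.65}, {"travel": [-0.45, 0, 0], "delta_rot": [0, 0, 0], "hand": 0.65}, {"travel": [-0.45, 0, 0.15], "delta_rot": [0, 0, 0], "hand": 0.65}, {"travel": [-0.45, 0, 0.25], "delta_rot": [0, 0, 0], "hand": 0.65}]'

```text
t: 8.9
tcp_pos: [0.5997, 0.0128, 0.0099]
orientation: [-0.054, -3.14, 0.0]
wrist_force: [0.1, 0.6, -0.3]
finger_gap: 0.0301
grip_force: 0.0
```

>>> jog_arm --moves '[{"travel": [0, 0, 0.03], "delta_rot": [0, 0, 0], "hand": 0.65}, {"travel": [0, 0, 0.06], "delta_rot": [0, 0, 0], "hand": 0.65}, {"travel": [0, 0, 0.08], "delta_rot": [0, 0, 0], "hand": 0.65}, {"travel": [0, 0, 0.08], "delta_rot": [0, 0, 0], "hand": 0.65}]'

```text
t: 9.4
tcp_pos: [0.6008, 0.0127, 0.0033]
orientation: [0.054, 3.141, -0.0]
wrist_force: [-0.1, 0.4, 0.3]
finger_gap: 0.0296
grip_force: 0.0
```

>>> jog_arm --moves '[{"travel": [0.12, 0, 0], "delta_rot": [0, 0, 0], "hand": 0.65}, {"travel": [0.24, 0, 0], "delta_rot": [0, 0, 0], "hand": 0.65}, {"travel": [0.34, 0, 0], "delta_rot": [0, 0, 0], "hand": 0.65}, {"travel": [0.44, 0, 0], "delta_rot": [0, 0, 0], "hand": 0.65}, {"travel": [0.54, 0, 0], "delta_rot": [0, 0, 0], "hand": 0.65}]'

```text
t: 10.02
tcp_pos: [0.5468, 0.0146, 0.0035]
orientation: [0.054, 3.14, 0.0]
wrist_force: [4.6, 0.3, 0.9]
finger_gap: 0.03
grip_force: 2.1
```

>>> jog_arm --moves '[{"travel": [0.1, 0, 0], "delta_rot": [0, 0, 0], "hand": 0.65}, {"travel": [0.2, 0, 0], "delta_rot": [0, 0, 0], "hand": 0.65}, {"travel": [0.3, 0, 0], "delta_rot": [0, 0, 0], "hand": 0.65}, {"travel": [0.38, 0, 0], "delta_rot": [0, 0, 0], "hand": 0.65}, {"travel": [0.45, 0, 0], "delta_rot": [0, 0, 0], "hand": 0.65}]'

```text
t: 10.65
tcp_pos: [0.5017, 0.0162, 0.0034]
orientation: [0.054, 3.14, 0.0]
wrist_force: [6.1, -0.1, 2.8]
finger_gap: 0.0301
grip_force: 3.0
```

Run:
```python
from h import *
c=capture("side"); a=capture("scene")
A=cv2.resize(c["image"][185:275,190:280],(400,400),interpolation=cv2.INTER_CUBIC); B=cv2.resize(a["image"][155:235,245:325],(400,400),interpolation=cv2.INTER_CUBIC)
save(cv2.convertScaleAbs(np.hstack([A,B]),alpha=1.8),"p6.png",1); print(read_state()["tcp_pos"],read_state()["wrist_force"])
```

```text
[0.50104295 0.01615447 0.00330785] [0.67072791 0.07200153 3.6898324 ]
```

>>> jog_arm --moves '[{"travel": [0.02, 0, 0], "delta_rot": [0, 0, 0], "hand": 0.65}, {"travel": [0.04, 0, 0], "delta_rot": [0, 0, 0], "hand": 0.65}, {"travel": [0.06, 0, 0], "delta_rot": [0, 0, 0], "hand": 0.65}, {"travel": [0.08, 0, 0], "delta_rot": [0, 0, 0], "hand": 0.65}, {"travel": [0.1, 0, 0], "delta_rot": [0, 0, 0], "hand": 0.65}]'

```text
t: 11.38
tcp_pos: [0.4924, 0.0165, 0.0033]
orientation: [0.054, 3.14, 0.0]
wrist_force: [5.6, 0.5, 3.1]
finger_gap: 0.03
grip_force: 3.3
```

>>> jog_arm --moves '[{"travel": [0.015, 0, 0], "delta_rot": [0, 0, 0], "hand": 0.65}, {"travel": [0.03, 0, 0], "delta_rot": [0, 0, 0], "hand": 0.65}]'

```text
t: 11.62
tcp_pos: [0.4894, 0.0166, 0.0033]
orientation: [0.054, 3.14, 0.0]
wrist_force: [6.5, 0.2, 3.3]
finger_gap: 0.03
grip_force: 3.3
```

>>> jog_arm --moves '[{"travel": [0.015, 0, 0], "delta_rot": [0, 0, 0], "hand": 0.65}, {"travel": [0.03, 0, 0], "delta_rot": [0, 0, 0], "hand": 0.65}]'

```text
t: 11.88
tcp_pos: [0.4865, 0.0167, 0.0033]
orientation: [0.054, 3.14, 0.0]
wrist_force: [5.4, 0.2, 3.9]
finger_gap: 0.0299
grip_force: 3.3
```

>>> jog_arm --moves '[{"travel": [0.01, 0, 0], "delta_rot": [0, 0, 0], "hand": 0.65}, {"travel": [0.02, 0, 0], "delta_rot": [0, 0, 0], "hand": 0.65}]'

```text
t: 12.12
tcp_pos: [0.4845, 0.0167, 0.0033]
orientation: [0.054, 3.14, 0.0]
wrist_force: [6.0, -0.2, 3.1]
finger_gap: 0.0296
grip_force: 3.3
```

>>> jog_arm --moves '[{"travel": [0.015, 0, 0], "delta_rot": [0, 0, 0], "hand": 0.65}, {"travel": [0.03, 0, 0], "delta_rot": [0, 0, 0], "hand": 0.65}]'

```text
t: 12.38
tcp_pos: [0.4826, 0.0171, 0.0035]
orientation: [0.054, 3.138, 0.001]
wrist_force: [13.0, 1.6, 1.4]
finger_gap: 0.0299
grip_force: 5.2
```

>>> jog_arm --moves '[{"travel": [0.01, 0, 0], "delta_rot": [0, 0, 0], "hand": 0.65}, {"travel": [0.02, 0, 0], "delta_rot": [0, 0, 0], "hand": 0.65}]'

```text
t: 12.62
tcp_pos: [0.481, 0.0171, 0.0038]
orientation: [0.054, 3.137, 0.001]
wrist_force: [8.1, 0.2, 23.7]
finger_gap: 0.0299
grip_force: 12.0
```

Force has risen, so the block is touching the bar. I'll back off, lift clear and check.

>>> jog_arm --moves '[{"travel": [-0.05, 0, 0], "delta_rot": [0, 0, 0], "hand": 0.65}, {"travel": [-0.2, 0, 0], "delta_rot": [0, 0, 0], "hand": 0.65}, {"travel": [-0.5, 0, 0], "delta_rot": [0, 0, 0], "hand": 0.65}, {"travel": [-0.5, 0, -0.4], "delta_rot": [0, 0, 0], "hand": 0.65}, {"travel": [-0.5, 0, -0.9], "delta_rot": [0, 0, 0], "hand": 0.65}]'

```text
t: 13.25
tcp_pos: [0.5272, 0.015, 0.093]
orientation: [-0.054, -3.137, 0.001]
wrist_force: [-0.2, 0.0, 0.8]
finger_gap: 0.0302
grip_force: 0.0
```

>>> jog_arm --moves '[{"travel": [-0.3, 0, -0.4], "delta_rot": [0, 0, 0], "hand": 0.65}, {"travel": [-0.6, 0, -0.8], "delta_rot": [0, 0, 0], "hand": 0.65}, {"travel": [-0.9, 0, -1], "delta_rot": [0, 0, 0], "hand": 0.65}, {"travel": [-0.9, 0, -1], "delta_rot": [0, 0, 0], "hand": 0.65}]'

```text
t: 13.75
tcp_pos: [0.6199, 0.012, 0.1938]
orientation: [0.054, 3.14, -0.0]
wrist_force: [0.0, 0.2, -1.1]
finger_gap: 0.0299
grip_force: 0.0
```

Run:
```python
from h import *
c=capture("side"); a=capture("scene")
A=cv2.resize(c["image"][195:265,195:265],(400,400),interpolation=cv2.INTER_CUBIC); B=cv2.resize(a["image"][160:220,235:295],(400,400),interpolation=cv2.INTER_CUBIC)
save(cv2.convertScaleAbs(np.hstack([A,B]),alpha=1.6),"p7.png",1); print(read_state()["tcp_pos"],read_state()["wrist_force"])
```

```text
[0.61758246 0.01205172 0.19217566] [-0.9069598   0.31681754 -0.8395557 ]
```

View pics/p7.png

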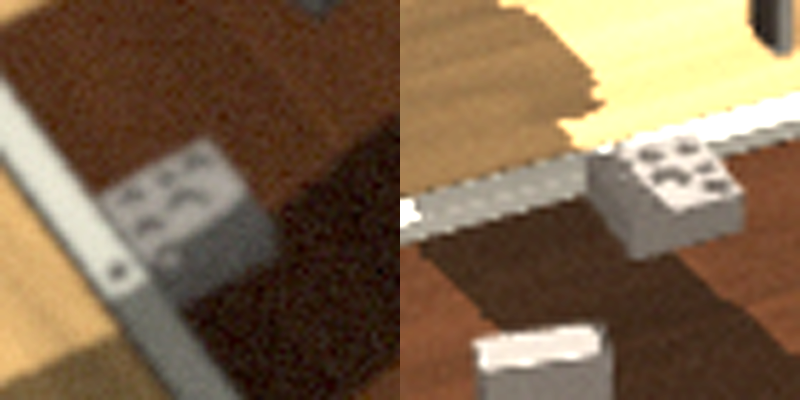

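The block lies flat, hollows up, at (680,200) against the bar, with no visible gap in either view. I'll check that with numbers.

Run:
```python
from h import *
a=capture("scene"); c=capture("side")
S=lambda q:(np.array(q,float)-[400,0])/6.667+[235,160]
D=lambda q:np.array(q,float)/5.714+[195,195]
np.set_printoptions(precision=4,suppress=True)
P=onplane(a,S([(637,258),(742,230)]),.012);Q=onplane(a,S([(632,218),(742,192)]),.036)
bar=onplane(a,np.array([[24,198],[607,44]])/6+[214.6,164.6],.026)
u=bar[1]-bar[0];u/=np.linalg.norm(u);n=np.array([u[1],-u[0],0])
for e in(P,Q): print(e[:,:2],(e-bar[0])@n, np.degrees(np.arctan2(*(e[1]-e[0])[[1,0]])))
print(np.degrees(np.arctan2(u[1],u[0])))
# straight-line fit of the front bottom edge: brightness drop below the block, column by column
g=cv2.GaussianBlur(a["image"],(3,3),0).astype(float); sat=g.max(2)-g.min(2)
pts=[]
for x in range(273,286):
    col=sat[180:205,x]; # grey face -> brown board
    y0=int(200-(x-270.5)*.267)-4-180
    k=y0+np.argmax(np.diff(col[y0:y0+8])); pts.append((x,180+k+.5))
vx=np.polyfit(*np.array(pts).T,1); xs=np.array([273,285]); E=onplane(a,np.c_[xs,np.polyval(vx,xs)],.012)
print(pts,E,(E-bar[0])@n)
```

```text
[[ 0.4773 -0.0084]
 [ 0.4802  0.0485]] [0.0592 0.0598] 87.02179469189845
[[ 0.4755 -0.0098]
 [ 0.4807  0.0481]] [0.0575 0.0603] 84.84957830908428
87.59236952786667
[(273, np.float64(197.5)), (274, np.float64(197.5)), (275, np.float64(196.5)), (276, np.float64(196.5)), (277, np.float64(196.5)), (278, np.float64(196.5)), (279, np.float64(196.5)), (280, np.float64(195.5)), (281, np.float64(195.5)), (282, np.float64(195.5)), (283, np.float64(194.5)), (284, np.float64(194.5)), (285, np.float64(194.5))] [[0.4751 0.0017 0.012 ]
 [0.4778 0.0449 0.012 ]] [0.0566 0.0575]
```

```bash
python3 -c "
from cell import *
print(sign_off())"
```

```text
the job is handed in; nothing more can be done
None
```

I tipped the doming block onto its back, hollows up, pushed it flush against the stop bar (gap and squareness measured within about 3 mm and 3°), left the other blocks standing, and handed the job in; the verdict was not shown.

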